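# Mate a cell to the reference and index it under the probe

## Robot

A 6-joint arm with a two-finger parallel gripper is mounted at the origin on a cart in front of the work surface, level with it; the furniture and walls round the work are solid. World frame = base frame: x ahead of the robot, y to its left, z up, the work surface at z = 0. Lengths are in mm, angles in rad, forces in N, time in s.
With the tool pointing down it reaches from about 275 to 825 mm from the base axis. Payload 4.9 kg.
Tool frame: the origin (TCP) lies at the very end of the fingers, on their centre line; the grasp point (between the pads) lies 19 mm behind it; z points along the fingers, y is the line along which they close (so a half turn about z gives the same grasp; the last joint's range is limited). The gripper opens to 85 mm and grips with 20 to 120 N. Pads are 22 mm wide; open, the fingers measure 114 mm over their backs; the gripper's body (76 mm by 85 mm) begins 54 mm behind the grasp point. The pads swing forward as they close: fully open they stand 13 mm farther back than shut.
Start: joints at [1.124, 0.326, -0.193, 1.052, 0, 1.437], TCP at [169.243, 523.331, 231.281] pointing down, gripper open.
Joint ranges: [-2.65, 2.65], [-0.97, 1.79], [-1.3, 1.35], [-1.93, 2.1], [-1.47, 1.37], [-3.14, 3.14]. Speed limits (rad/s): [2.57, 2.57, 3.14, 3.14, 3.14, 3.14].

## Interface

Orientations are given as [roll, pitch, yaw] about the fixed x, y, z axes, in that order (R = Rz(yaw) Ry(pitch) Rx(roll)).
In Python, from bench import bot, solve_ik, imaging gives the robot as it stands. Calls block until the motion is done:
- bot.move_ptp(position, orientation): joint-space move of the TCP to a pose.
- bot.movel(position, rot=None, max_speed=150, threshold=None): straight line of the TCP; rot=None keeps the orientation; max_speed is the mean speed in mm/s. With threshold (N) it stops when the force on the tool has changed by that much, and returns True; else False.
- bot.move_j(angles): joint-space move.
- bot.grip(opening, effort=None): opening from 0.0 (shut) to 1.0 (fully open); effort is the grip in N (None keeps the last); returns when the fingers have stopped.
- bot.dwell(seconds).
- solve_ik(position, orientation): joint angles nearest the present ones, or None.
- bot.get_state(): the state.
- imaging.capture(name): name is "scene" or "top"; returns the picture (420x560x3 uint8, blue, green, red); there is no depth.
- imaging.camera_model(name): a dict with "K" (3x3 intrinsics, pixels), "position" and "rotation" of the camera in the world. Camera axes: x right, y up, looking along -z (the intrinsics and any distortion apply to the point x, -y, -z); pixel columns grow to the right and rows downward; lengths in mm; the calibration is good to about 2 mm. A picture is of the moment at which its call begins. camera_model takes no time and is no camera call.
A pose or a line that the arm cannot do raises bot.IKError and nothing moves.
- bot.sign_off(): hands the job in; it is judged then, once.
The state is a dict: "t": time; "qpos": joint angles; "joint_velocities": joint speeds; "effort": joint torques, N m; "tcp_pos": TCP position; "orientation": TCP orientation; "contact_force": force on the tool from outside, world axes, zero at the start; "wrist_torque": the same for the moment, N m; "opening": opening from 0.0 (shut) to 1.0 (fully open); "gripper_force": force on a finger pad.
Only numpy, scipy, OpenCV 4.12 (cv2) and the standard library are available. Lean on these libraries where they do the work, as an engineer would, in place of code of your own. Each camera call takes 0.05 s, during which the arm holds its last target. There are 200 camera calls.

## Task

The rotary cell comparator holds a reference cell; among the things standing on the bench in front of it find the cell's mate, of the same diameter and height, and stand it upright, all the way down, in the empty pocket of the rotor, letting go of it. Then take the index knob and turn it clockwise, counting the clicks, to the third stop and no farther, so that the cell comes under the spring probe and lifts it. The rotor springs back if it is released, so finish while still holding the knob at the third stop; leave the smaller battery and the two vials standing where they are.

Things in the scene. Friction and masses are not known exactly. Their poses are not given: they have to be found in the camera images.
- comparator: rotary cell comparator, fixed: aluminium base plate 180 x 250 mm, top 16 mm above the bench; stands anywhere within 14 cm, turned up to 0.25 rad. Origin on the rotor's axis at bench height; x points from the loading side, where the pocket starts, to the back, y left, z up. Black roller block (30 x 30 mm, 50 mm high) 64 mm behind the axis
- probe_head (a point): top of the fixed probe arm over the third stop, 75 mm from the rotor's axis, 123 mm above the bench; the arm and brass sleeve fill 104 to 123 mm and run out to a post 128 mm high, 108 mm from the axis
- reference_head (a point): top of the like arm over the fixed reference cell (18 x 66 mm, in an aluminium cup, to the right of the axis), 123 mm above the bench, with a like post behind it 108 mm from the axis
- pocket (a point): centre of the pocket's floor, 24 mm above the bench, 75 mm from the rotor's axis; turns with the rotor. The pocket is a black round cup 30 mm deep, bore 20.2 mm, flared to 25 mm at its mouth (rim 54 mm above the bench, 36 mm across)
- knob_grip (a point): grip point of the knob on the rotor's axis, 103 mm above the bench. The knob is a black upright bar 44 mm long, 12 mm thick, 80 to 113 mm above the bench, on a skirt of 21 mm radius (top at 80 mm). The bar lies along the line from axis to pocket: pinch across its 12 mm. x axis along the bar, away from the pocket; z up
- probe (a joint): lift of the brass spring probe over the third stop, m: 0 when nothing is under it, up to 0.008. Its round tip stands 88.5 mm above the bench; a cell fully down in the pocket stands 90 mm high and lifts it by about 1.5 mm with about 0.6 N
- cell: the mate: loose cylindrical cell, 18 mm in diameter, 66 mm high, 46 g, standing on the bench; origin at the centre of its underside, z up along it
- small_battery: thinner and shorter cylindrical battery, 15 mm in diameter, 50 mm high, standing loose, not to be moved; origin at the centre of its underside, z up
- dark_vial: glass vial with screw cap, 26 mm in diameter, 59 mm high, standing loose, not to be moved; origin at the centre of its underside, z up
- white_vial: second vial of the same size, likewise not to be moved; origin at the centre of its underside, z up
- rotor_turn (a joint): turn of rotor, knob and pocket, rad: 0 at rest in the loading position, growing clockwise seen from above. A spring roller clicks into the index plate every 0.393 rad: stops at 0.393, 0.785, 1.178 (third), 1.571 and 1.963 (end). A return spring (0.19 to 0.21 N m) drives it back to 0 if released; each click adds, then takes off, up to about 0.07 N m
- rotor: the turning part in one piece: knob, steel index plate, carrier arm and pocket; origin on its axis at bench height, x axis away from the pocket, z up
There are look-alikes about, which are no part of the job. Leave any green look-alike of the cell alone.

How it is judged:
By the outcome, as a careful person would: the job done as asked, in the order asked, and still so for the second after the job is handed in, while the arm keeps its last pose, push and grip.
It also fails if it takes over 42 s, if anything falls off the work surface, if the arm or the gripper's body presses on something with over 40 N, if the wrist force passes 120 N, or if a joint passes its speed limit or range.

## Working session

There is one attempt and no reset: what is moved stays moved. The work goes in short steps, each a Python script; the robot and the scene stay as the last script left them, time stands still between calls to the robot, and variables do not carry over. Pictures are saved under pics/ and viewed, at most 10 in all, crops included, and the job is handed in when it is done.

```bash
mkdir -p pics; ls; python3 - <<'E'
from bench import bot, imaging
import cv2
for n in("scene","top"):
    cv2.imwrite(f"pics/{n}0.png",imaging.capture(n)); m=imaging.camera_model(n); print(n,m)
print(bot.get_state())
E
```

```text
pics
scene {'K': array([[463.86681085,   0.        , 284.98657776],
       [  0.        , 463.86681085, 210.87221376],
       [  0.        ,   0.        ,   1.        ]]), 'position': array([-27.87157813, 549.80683686, 538.49659804]), 'rotation': array([ 1.03467525,  0.02298542, -2.26827825])}
top {'K': array([[535.70778885,   0.        , 281.09390986],
       [  0.        , 535.70778885, 209.0276523 ],
       [  0.        ,   0.        ,   1.        ]]), 'position': array([ 341.92143632,  102.37271365, 1138.20484907]), 'rotation': array([ 1.94104805e-01,  1.24165697e-03, -1.59753569e+00])}
{'t': 0.1, 'qpos': array([ 1.12379894e+00,  3.26872652e-01, -1.93483536e-01,  1.05199779e+00,
       -9.79825920e-06,  1.43660950e+00]), 'joint_velocities': array([-1.51358981e-04, -2.52838026e-03,  2.40393049e-03,  2.13130109e-05,
        9.94945624e-04, -1.34543998e-03]), 'effort': array([ 1.31540961e-03, -4.44239688e+01,  2.63038605e+01,  7.90256221e-03,
       -3.24900998e-05, -4.71335824e-06]), 'tcp_pos': array([169.01181852, 522.84120217, 230.57869536]), 'orientation': array([-3.14004770e+00, -1.98679101e-04,  2.82878195e+00]), 'contact_force': array([-0.67253135,  0.1872221 , -0.02849002]), 'wrist_torque': array([ 0.03782515,  0.03163484, -0.01651267]), 'gripper_force': 0.0, 'opening': 1.0006590292626067}
```

View pics/scene0.png

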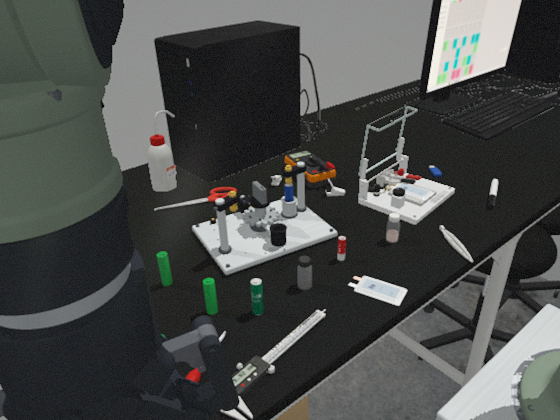

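View pics/top0.png

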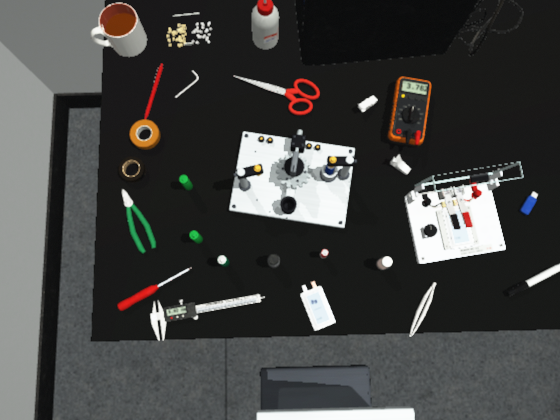

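Candidates (scene px): plain green (165,268) and (210,296), teal with white top (257,296), red small (342,248); the vials are at (305,272) and (393,228). A close crop plus size measurements comes next.

```bash
python3 - <<'E'
import cv2,numpy as np
s=cv2.imread("pics/scene0.png");t=cv2.imread("pics/top0.png")
a=cv2.resize(s[235:325,140:320],(720,360),interpolation=cv2.INTER_CUBIC)
b=cv2.resize(s[155:245,185:275+90],(400,200),interpolation=cv2.INTER_CUBIC)
c=cv2.resize(t[170:270,170:330],(320,200),interpolation=cv2.INTER_CUBIC)
cv2.imwrite("pics/crop1.png",np.vstack([a,np.hstack([b,c])]))
E
```

```text
(no output)
```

View pics/crop1.png

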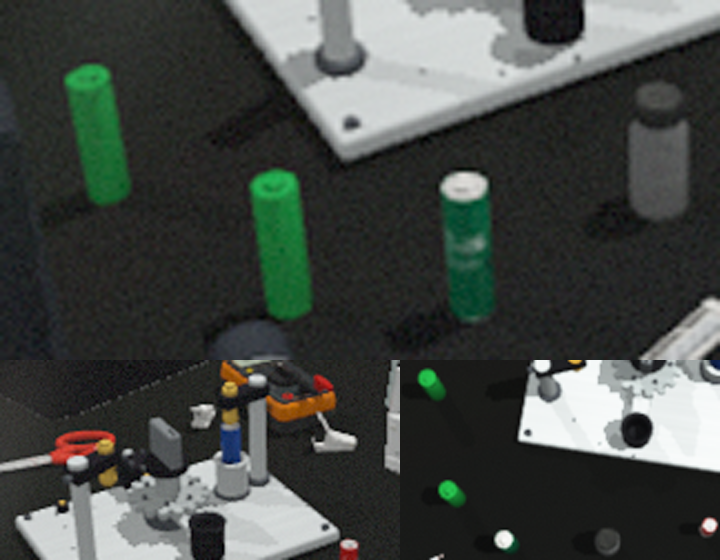

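```bash
cat > h.py <<'E'
import numpy as np, cv2
from scipy.spatial.transform import Rotation as R
from bench import bot, solve_ik, imaging
CM={n:imaging.camera_model(n) for n in("scene","top")}
def ray(n,u,v):
    m=CM[n];d=np.linalg.inv(m["K"])@[u,v,1];d=R.from_euler("xyz",m["rotation"]).apply([d[0],-d[1],-d[2]])
    return m["position"],d/np.linalg.norm(d)
def plane(n,u,v,z):
    o,d=ray(n,u,v);return o+d*(z-o[2])/d[2]
def proj(n,p):
    m=CM[n];c=R.from_euler("xyz",m["rotation"]).inv().apply(np.asarray(p,float)-m["position"]);c=m["K"]@[c[0],-c[1],-c[2]];return c[:2]/c[2]
def tri(us,ut):
    (a,d),(b,e)=ray("scene",*us),ray("top",*ut)
    s=np.linalg.lstsq(np.c_[d,-e],b-a,rcond=None)[0];p,q=a+s[0]*d,b+s[1]*e
    return (p+q)/2,np.linalg.norm(p-q)
E
python3 - <<'E'
from h import *
s=cv2.imread("pics/scene0.png");t=cv2.imread("pics/top0.png")
def blobs(im,f,roi,mn=8):
    h=cv2.cvtColor(im,cv2.COLOR_BGR2HSV).astype(int);m=np.zeros(im.shape[:2],np.uint8);x0,y0,x1,y1=roi
    m[y0:y1,x0:x1]=f(h)[y0:y1,x0:x1]
    n,l,st,c=cv2.connectedComponentsWithStats(m);return [(st[i],c[i].round(1)) for i in range(1,n) if st[i][4]>mn]
gr=lambda h:((h[...,0]>40)&(h[...,0]<95)&(h[...,1]>110)&(h[...,2]>45)).astype(np.uint8)
wh=lambda h:((h[...,2]>130)&(h[...,1]<90)).astype(np.uint8)
for b in blobs(s,gr,(140,230,300,325)):print("s green",b)
for b in blobs(s,wh,(245,270,270,292)):print("s wh",b)
for b in blobs(t,gr,(170,160,240,275)):print("t green",b)
for b in blobs(t,wh,(212,250,235,270)):print("t wh",b)
for b in blobs(t,lambda h:(h[...,2]>95).astype(np.uint8),(215,120,370,240),2000):print("t plate",b)
# teal: base front & top
T=plane("top",222.5,260,66);print("teal top plane66",T, "pred scene base",proj("scene",[T[0],T[1],0]),"top",proj("scene",T))
c=cv2.resize(t[120:240,220:370],(800,640),interpolation=cv2.INTER_CUBIC)[:600]
cv2.imwrite("pics/crop2.png",c)
E
```

```text
s green (array([156, 251,  17,  36, 385], dtype=int32), array([164.1, 267.9]))
s green (array([202, 277,  16,  38, 443], dtype=int32), array([210. , 295.3]))
s green (array([250, 284,  14,  31, 307], dtype=int32), array([256.9, 299. ]))
s wh (array([250, 278,  12,   7,  67], dtype=int32), array([255.7, 281.2]))
t green (array([178, 174,  15,  16, 149], dtype=int32), array([185.3, 181.6]))
t green (array([189, 230,  14,  14, 136], dtype=int32), array([195.5, 236.2]))
t green (array([222, 258,   8,   8,  26], dtype=int32), array([226.3, 262.7]))
t wh (array([217, 255,  10,   9,  69], dtype=int32), array([221.6, 259.2]))
t plate (array([ 229,  131,  127,   97, 8341], dtype=int32), array([292.2, 180.1]))
teal top plane66 [451.82792092 218.14718769  66.        ] pred scene base [260.13585963 311.00669644] top [258.05634589 280.05734362]
```

View pics/crop2.png

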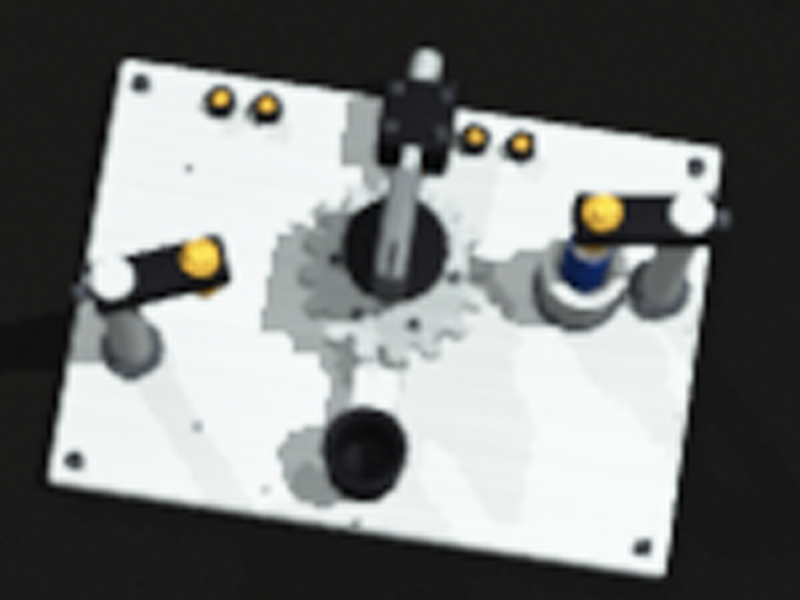

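Confirmed in the crop: knob bar from crop (408,160) to (395,280), pocket rim near (365,453), probe head (200,257), reference head (601,212). Next I compare candidate sizes and get the comparator pose.

```bash
python3 - <<'E'
from h import *
s=cv2.imread("pics/scene0.png");t=cv2.imread("pics/top0.png")
for n,us,ut,box in (("g1",(162,253.5),(184,178.5),(156,251,17,36)),("g2",(208.7,280.5),(193.5,234.5),(202,277,16,38)),("teal",(256,281.3),(222,259.7),(250,278,14,37)),("red",(342,238),(324.5,252.5),None)):
    p,e=tri(us,ut);print(n,p.round(1),e.round(1),"base proj",proj("scene",[p[0],p[1],0]).round(1))
h=cv2.cvtColor(s,cv2.COLOR_BGR2HSV)
for n,c,w in (("g1",(164,268),(145,185)),("g2",(210,296),(190,230)),("teal",(257,300),(245,272))):
    m=((h[...,0]>40)&(h[...,0]<95)&(h[...,1]>110)&(h[...,2]>40))[c[1]-8:c[1]+8,w[0]:w[1]]
    P=np.array([*c]);T=None
    print(n,"row width",m.sum(1).mean())
    for k in (1,):
        d=np.linalg.norm(plane("scene",c[0],c[1],33)-CM["scene"]["position"]);print("  mm width approx",m.sum(1).mean()*d/463.9)
    print("  hsv",np.median(h[c[1]-4:c[1]+4,c[0]-3:c[0]+3].reshape(-1,3),axis=0))
f=lambda x,y:(x/5.3333+220,y/5.3333+120)
pr=plane("top",*f(201,257),123);rf=plane("top",*f(601,212),123)
k1=plane("top",*f(409,160),113);k2=plane("top",*f(393,282),113)
pk=plane("top",*f(366,450),54)
print("probe",pr,"ref",rf,"knob ends",k1,k2,np.linalg.norm(k1-k2),"pocket",pk,"knobmid-pocket",np.linalg.norm(((k1+k2)/2-pk)[:2]))
ks=[plane("top",*f(*q),16) for q in ((122,60),(720,148),(665,577),(50,484))]
for k in ks:print(k.round(1))
E
```

```text
g1 [623.5 298.   63.7] 2.3 base proj [168.2 282. ]
g2 [505.4 276.9  64.2] 0.5 base proj [212.9 310.5]
teal [453.3 220.1  63.5] 1.9 base proj [258.6 311.1]
red [463.8  12.2  47.8] 1.1 base proj [341.3 258.6]
g1 row width 11.5
  mm width approx 21.36201806207029
  hsv [ 68.5 179.5 103. ]
g2 row width 12.25
  mm width approx 20.67425323386177
  hsv [ 69.  194.5 108. ]
teal row width 9.8125
  mm width approx 16.172400751125352
  hsv [ 77.  140.   83.5]
probe [624.27478759 141.99408858 123.        ] ref [637.44674826  -5.77541256 123.        ] knob ends [662.4582979  63.975634  113.       ] [615.54425655  71.42644838 113.        ] 47.502020072363116 pocket [564.38660764  82.20296421  54.        ] knobmid-pocket 76.01088533218588
[738.9 177.2  16. ]
[694.4 -67.1  16. ]
[517.5 -35.8  16. ]
[561.7 208.3  16. ]
```

The teal cell with the white top, scene (257,296), is about 18 mm wide. The plain greens measure wider (about 21 mm) and are the look-alikes I'm told to leave. Grasping the teal cell.

```bash
python3 - <<'E'
from h import *
Y=np.pi-0.176; O=[np.pi,0,Y]
bot.grip(0.55,40)
bot.move_ptp([452.5,219,115],O)
print(bot.movel([452.5,219,33],max_speed=120,threshold=6))
bot.grip(0.0,40)
st=bot.get_state();print(st["t"],st["tcp_pos"],st["opening"],st["opening"]*85,st["gripper_force"],st["contact_force"])
bot.movel([452.5,219,110],max_speed=120)
st=bot.get_state();print(st["t"],st["opening"],st["gripper_force"],st["contact_force"])
s=imaging.capture("scene");t=imaging.capture("top")
cv2.imwrite("pics/s1.png",s);cv2.imwrite("pics/t1.png",t)
cv2.imwrite("pics/c1.png",np.hstack([cv2.resize(s[190:340,180:320],(400,429)),cv2.resize(t[160:290,180:310],(400,429))]))
E
```

```text
False
3.3583 [453.16913646 219.21853007  33.71120793] 0.19931271677400053 16.941580925790046 39.03792142868042 [ 0.07959664 -0.01163162  4.286272  ]
4.15 0.19934500451442558 38.977707624435425 [ 0.14923388 -0.48685024 -1.0017864 ]
```

View pics/c1.png

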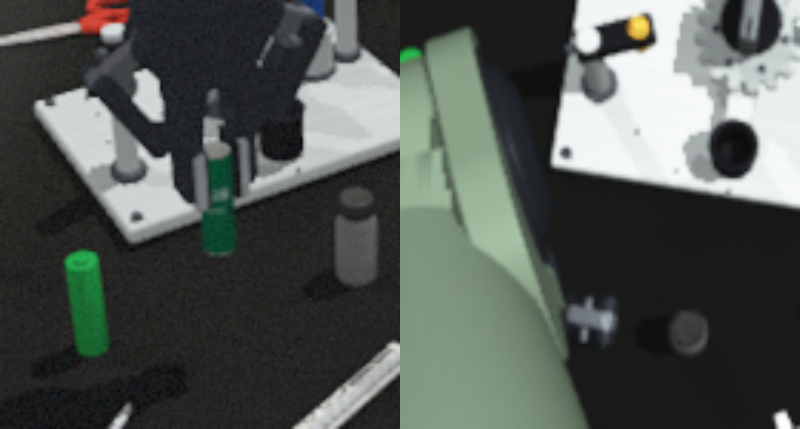

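The cell is held upright; the width reading agrees with 18 mm. Its bottom is near scene (257,277). Now I carry it just above the pocket and check the cell against the pocket there.

```bash
python3 - <<'E'
from h import *
s=cv2.imread("pics/s1.png")
for v in (275,276.5):print(plane("scene",256.7,v,77.5).round(1), "tcp 452.5 219 -> proj", proj("scene",[452.5,219,77.5]).round(1))
Y=np.pi-0.176
# cell bottom 6 mm above the rim (60): TCP z = 60+33
bot.move_ptp([565,82,110],[np.pi,0,Y])
bot.movel([565,82,94],max_speed=80)
st=bot.get_state();print(st["t"],st["tcp_pos"],st["orientation"])
s=imaging.capture("scene");t=imaging.capture("top")
cv2.imwrite("pics/s2.png",s);cv2.imwrite("pics/t2.png",t)
cv2.imwrite("pics/c2.png",np.hstack([cv2.resize(s[190:260,240:320],(480,420),interpolation=cv2.INTER_CUBIC),cv2.resize(t[170:240,250:303],(318,420),interpolation=cv2.INTER_CUBIC)]))
E
```

```text
[451.6 220.3  77.5] tcp 452.5 219 -> proj [257.  274.4]
[448.6 222.5  77.5] tcp 452.5 219 -> proj [257.  274.4]
5.3417 [563.7785853   83.0555144   93.45843023] [-3.14133633e+00 -1.79345547e-03  2.96736206e+00]
```

View pics/c2.png

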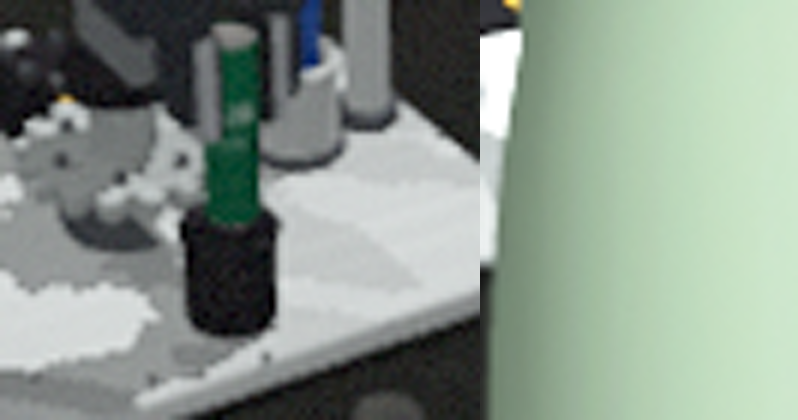

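The cell is in line with the cup: cell axis near crop x 233, cup axis near 231. Lowering with a force stop.

```bash
python3 - <<'E'
from h import *
f0=bot.get_state()["contact_force"]
r=bot.movel([565,82,56],max_speed=40,threshold=6)
st=bot.get_state();print(r,st["t"],st["tcp_pos"],st["contact_force"]-f0,st["wrist_torque"])
s=imaging.capture("scene");cv2.imwrite("pics/s3.png",s)
E
```

```text
True 5.9417 [565.58497089  82.58097175  80.25868216] [ 1.16619923  2.36780067 -1.17136213] [ 0.43720274 -0.45674856  0.03525263]
```

```bash
python3 - <<'E'
from h import *
st=bot.get_state();f=st["contact_force"];print(f, st["wrist_torque"])
f0=np.array([0.15,-0.4,-1.0]);xy=np.array([565.,82.])
for i in range(6):
    st=bot.get_state();f=st["contact_force"]-f0
    xy=xy+np.clip(0.45*f[:2],-1.5,1.5)
    z=st["tcp_pos"][2]
    bot.movel([*xy,z+1],max_speed=30)
    r=bot.movel([*xy,56.5],max_speed=40,threshold=8)
    st=bot.get_state();print(xy,r,round(st["t"],2),st["tcp_pos"].round(1),(st["contact_force"]-f0).round(1),st["wrist_torque"].round(2))
    if st["tcp_pos"][2]<59.5: break
E
```

```text
[ 2.32428188  2.3285438  -1.73058816] [ 0.48382969 -0.48318723  0.01335777]
[565.97842685  83.22784471] True 6.83 [565.7  83.3  57.6] [-1.2  1.2  7.3] [-0.01  0.19 -0.  ]
```

```bash
python3 - <<'E'
from h import *
bot.grip(0.45)
bot.movel([566,83.2,135],max_speed=120)
Y=np.pi-0.176
bot.movel([639.8,69.8,135],max_speed=150)
s=imaging.capture("scene");cv2.imwrite("pics/s4.png",s)
st=bot.get_state();print(st["t"],st["tcp_pos"],st["contact_force"],st["qpos"])
cv2.imwrite("pics/c4.png",cv2.resize(s[150:270,190:350],(800,600),interpolation=cv2.INTER_CUBIC))
print(proj("scene",[566,83.2,90]),proj("scene",[566,83.2,54]))
E
```

```text
8.6667 [638.40590504  69.99411062 134.19274922] [-1.01671435  0.29612457  0.80700961] [-6.01795464e-03  5.70302472e-01 -6.37965113e-02  9.40524717e-01
  7.73115259e-04  1.69617250e-01]
[277.86337704 211.05414797] [278.43745974 227.05695232]
```

View pics/c4.png

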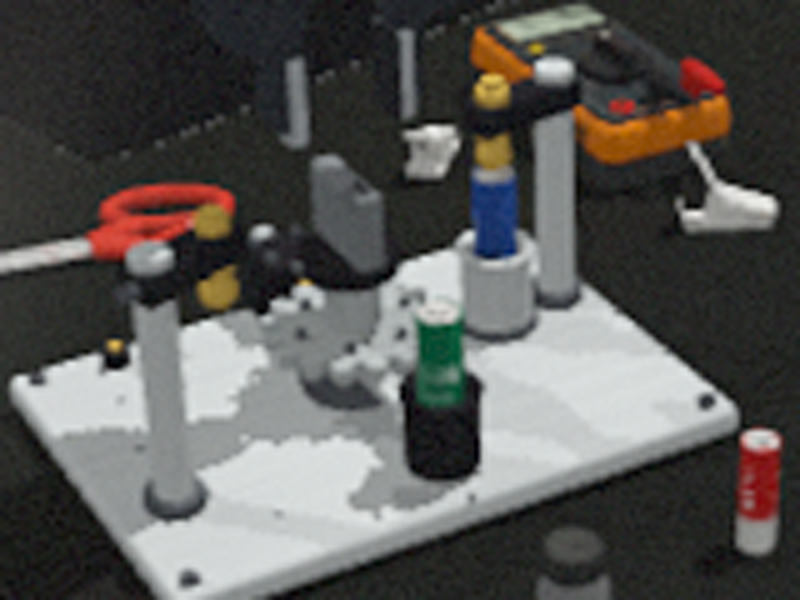

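The cell stands upright in the pocket with its top at crop (438,312). That matches the projected 90 mm height within about 2 px. Now the knob.

```bash
python3 - <<'E'
from h import *
r=bot.movel([639.8,69.8,85],max_speed=100,threshold=10)
st=bot.get_state();print(r,st["t"],st["tcp_pos"],st["contact_force"])
bot.grip(0.0,110)
st=bot.get_state();print(st["t"],st["opening"],st["gripper_force"],st["tcp_pos"],st["contact_force"],st["wrist_torque"],st["orientation"],st["qpos"])
E
```

```text
False 9.3167 [639.89798829  69.89258184  85.32287155] [-0.67550773  0.06082339  0.45315096]
9.6833 0.11738822242759507 107.75680303573608 [640.53774933  69.99782476  86.23110957] [-0.73224895  0.42176275  6.15986867] [ 0.18650418  0.26285122 -0.13894865] [3.14047187e+00 2.11959440e-04 2.96559231e+00] [-0.00613236  0.61659101 -0.11576924  0.83803771  0.00106882  0.16986808]
```

Grip is good and centred. Turning clockwise in steps and logging the torque to count clicks.

```bash
python3 - <<'E'
from h import *
q=np.array(bot.get_state()["qpos"]);q0=q.copy();y0=bot.get_state()["orientation"][2]
for a in np.arange(0.06,1.141,0.06):
    q[5]=q0[5]+a;bot.move_j(q)
    st=bot.get_state();print(round(a,2),round(st["t"],2),round(y0-st["orientation"][2],3),st["wrist_torque"].round(3)[2],st["contact_force"].round(1),round(st["opening"],3))
    if np.abs(st["contact_force"]).max()>25: break
s=imaging.capture("scene");cv2.imwrite("pics/s5.png",s)
t=imaging.capture("top");cv2.imwrite("pics/t5.png",t)
E
```

```text
0.06 9.93 0.058 0.256 [-0.1  0.2  0.3] 0.119
0.12 10.18 0.118 0.205 [-0.5  0.5  0.2] 0.116
0.18 10.43 0.178 0.189 [-0.7  0.3  0.3] 0.114
0.24 10.68 0.238 0.223 [-0.5 -1.1  0.8] 0.116
0.3 10.93 0.298 0.153 [-0.7 -1.1  1.9] 0.12
0.36 11.18 0.358 0.204 [-0.1 -1.2  2.1] 0.119
0.42 11.43 0.417 0.234 [-1.  -2.2  2. ] 0.118
0.48 11.68 0.477 0.226 [-2.3 -2.7  3.4] 0.118
0.54 11.93 0.537 0.175 [-3.5 -3.8  2.5] 0.119
0.6 12.18 0.597 0.261 [-3.8 -3.5  3.1] 0.12
0.66 12.43 0.658 0.201 [-3.  -4.5  4. ] 0.119
0.72 12.68 0.718 0.154 [-3.6 -3.8  4. ] 0.116
0.78 12.93 0.778 0.14 [-3.6 -4.8  4.1] 0.121
0.84 13.18 0.837 0.293 [-3.1 -3.7  3.8] 0.118
0.9 13.43 0.898 0.229 [-3.7 -4.1  3. ] 0.119
0.96 13.68 0.958 0.216 [-3.8 -4.6  4.3] 0.121
1.02 13.93 1.018 0.203 [-3.8 -4.2  3.7] 0.118
1.08 14.18 1.078 0.171 [-4.3 -5.2  5.1] 0.116
1.14 14.43 1.138 0.117 [-4.  -4.6  5. ] 0.116
```

```bash
python3 - <<'E'
from h import *
Y0=2.9656
q=np.array(bot.get_state()["qpos"])
for i in range(7):
    q[5]+=0.008;bot.move_j(q);bot.dwell(0.15)
    T=[]
    for _ in range(4): bot.dwell(0.03);T.append(bot.get_state()["wrist_torque"][2])
    st=bot.get_state();a=Y0-st["orientation"][2];print(round(st["t"],2),round(a,3),np.round(np.mean(T),3),st["contact_force"].round(1))
    if np.mean(T)>0.2 or a>1.19:break
s=imaging.capture("scene");cv2.imwrite("pics/s6.png",s);t=imaging.capture("top");cv2.imwrite("pics/t6.png",t)
cv2.imwrite("pics/c6.png",np.hstack([cv2.resize(s[150:250,195:295],(400,400),interpolation=cv2.INTER_CUBIC),cv2.resize(t[140:220,225:305],(400,400),interpolation=cv2.INTER_CUBIC)]))
E
```

```text
15.07 1.145 0.164 [-2.  -2.8  3.2]
15.6 1.154 0.137 [-2.8 -3.2  2.7]
16.13 1.162 0.175 [-3.2 -2.8  3.1]
16.67 1.17 0.172 [-3.4 -4.3  3.9]
17.2 1.178 0.163 [-2.  -3.   3.9]
17.73 1.186 0.222 [-2.6 -4.2  4.2]
```

View pics/c6.png

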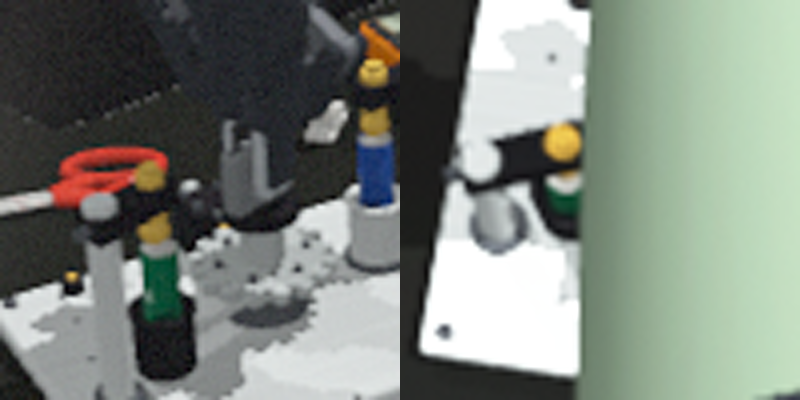

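The cell is under the probe at crop left (160,245), seemingly a hair short of the probe's axis. I check the rotor angle from the cell's column in the picture and the averaged torque.

```bash
python3 - <<'E'
from h import *
def mid(f,c,rows):
    h=cv2.cvtColor(cv2.imread(f),cv2.COLOR_BGR2HSV).astype(float)
    out=[]
    for r in rows:
        x=np.arange(c-10,c+11);w=np.clip(h[r,x,1]*h[r,x,2]/100-40,0,60)*((h[r,x,0]>55)&(h[r,x,0]<95));out.append((w*x).sum()/w.sum())
    return np.round(out,2)
A=np.array([639.9,70.]);
def pos(a,z=72):
    y=-0.176-a;return [A[0]-75*np.cos(y),A[1]-75*np.sin(y),z]
print("a=0 pred",proj("scene",pos(0)).round(2),"meas",mid("pics/s4.png",278,range(217,224)))
for a in(1.13,1.178,1.22):print(a,proj("scene",pos(a)).round(2))
print("meas s6",mid("pics/s6.png",235,range(215,227)))
print("probe pred head",proj("scene",pos(1.178,123)).round(2),"tip",proj("scene",pos(1.178,89)).round(2))
T=[]
for _ in range(15):bot.dwell(0.03);T.append(bot.get_state()["wrist_torque"][2])
print(np.mean(T),np.std(T),bot.get_state()["t"])
E
```

```text
a=0 pred [278.16 219.11] meas [277.65 277.7  277.71 277.89 277.96 277.75 277.89]
1.13 [236.45 218.97]
1.178 [235.05 218.42]
1.22 [233.87 217.91]
meas s6 [234.15 234.57 234.74 234.8  234.86 234.78 234.63 234.71 235.36 235.43
 234.78 235.19]
probe pred head [232.92 195.21] tip [234.35 210.84]
0.21364322783821318 0.02815573276065136 18.3333
```

The rotor angle from the picture is about 1.177 rad (third stop is 1.178), the torque is steady, and the cell is under the probe. Handing in while holding the knob.

```bash
python3 -c "
from bench import bot
print(bot.sign_off())"
```

```text
the job is handed in; nothing more can be done
None
```

I stood the mate cell (dark green with a white top) all the way down in the pocket, turned the knob clockwise to the third stop (about 1.18 rad from the image) and handed in at about 18 s, still holding the knob; the cell is under the probe in the last picture, though I did not measure the probe's lift.

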